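# Clear the light stand and hold the bead tray over it

### The job

Clear the light stand first: lift the handled canister off it and set it down upright on the round cork mat, wholly on the mat. Then pick up the wooden sorting tray, carry it gently to the stand without tipping or jolting the loose stone ball out of its pocket, and finish while still holding it there in the air, level and still, with the ball's pocket over the middle of the round glass and the tray about 8 cm above the glass. Drop nothing, and leave the other things on the bench where they are.

Things in the scene. Friction and masses are not known exactly. Their poses are not given: they have to be found in the camera images.
- stand_glass (a point): Middle of the top of the light stand: a fixed dark steel box 110 x 110 mm with a round white opal glass plate, 88 mm across, on top; the glass is 40 mm above the bench. At the start the canister stands on it.
- mat_top (a point): Middle of the top of the cork mat: a fixed round cork disc, 140 mm across and 4 mm thick, on the bench.
- canister_handle (a point): Middle of the handle bar of the canister. The canister is a closed aluminium can 72 mm across with a steel lid (75 mm across, top 68 mm above the foot), about 0.35 kg (0.25 to 0.5). Over the lid stands a rigid arch: a straight level dark wooden bar, 12 x 12 mm in section and 73 mm long, on two steel uprights at its ends (63 mm clear between them, 38 mm clear under the bar). The bar's centre is 112 mm above the foot. y runs along the bar, z up.
- canister_foot (a point): Centre of the canister's underside, straight below the handle's middle; z up the canister.
- tray_grip (a point): Grasp point half-way along the upright grip of the sorting tray, 50 mm above the tray's underside. The tray is a loose board of light wood, 160 mm (x) x 84 mm (y) x 11.5 mm thick, about 0.24 kg (0.19 to 0.31) and nearly balanced about the grip. The grip is a wooden fin at the board's centre, 44 mm long (x), 14 mm thick (y), its top 66 mm above the tray's underside. x points along the board and the fin towards the ball's pocket, y across the fin, z up.
- tray_pocket (a point): Middle of the ball's pocket at the height of the ball's centre: 19.5 mm above the tray's underside, 52 mm along +x from the grip. A round recess 36 mm across, 4 mm deep, with a flat white floor; the ball rolls about in it up to 9 mm from its middle. It escapes if the tray tips past about 40 degrees, or is started, stopped or swung briskly (smooth moves up to 0.2 m/s are safe).
- ball_center (a point): Centre of the loose ball: a polished red-brown stone bead 24 mm across, 20 g, lying in the tray's pocket.
- tray: The sorting tray itself, origin at the centre of its underside, axes as for its grip.
- canister: The canister itself, origin at the centre of its underside.
- ball: The stone ball itself; its axes turn as it rolls.
- jar: Bystander: small closed amber glass jar, 36 mm across, 50 mm high; origin at its underside.
- block: Bystander: steel bench block 40 x 40 x 22 mm; origin at its underside.
- brush: Bystander: bench brush lying on the far side of the bench.
- hammer: Bystander: small hammer lying on the far side of the bench.
- driver: Bystander: screwdriver lying on the side nearer the robot.
- dish: Bystander: white ceramic dish 60 mm across, 25 mm high; origin at its underside.

How it is judged:
On the way, in this order (a step that is already met when the one before it is completed fails the run):
1. the canister stands upright and let go on the cork mat (horizontal distance between canister_foot and mat_top below 0.035 m and height (world z) of canister_foot below 0.012 m and angle between canister_foot's own z axis and vertical below 0.1 rad and contact force between canister and the fingers below 0.1 N and linear speed of canister below 0.03 m/s), for 0.3 s.
2. the tray is lifted clear of the bench in the gripper with the ball in its pocket (height (world z) of tray above 0.04 m and contact force between tray and the fingers above 0.5 N and distance between ball_center and tray_pocket below 0.014 m), for 0.2 s.
At the end, for the whole second after the job is handed in: Tray held in the air by the gripper, underside 40-120 mm above the glass, pocket within 25 mm of over the glass's middle, level to 0.12 rad, still, ball within 14 mm of the pocket's middle; canister upright (0.1 rad), let go, at rest on the mat within 35 mm of its middle (all of step 1 and horizontal distance between tray_pocket and stand_glass below 0.025 m and height (world z) of tray between 0.08 and 0.16 m and angle between tray's own z axis and vertical below 0.12 rad and linear speed of tray below 0.02 m/s and angular speed of tray below 0.15 rad/s and contact force between tray and the fingers above 0.5 N and contact force between tray and canister below 0.1 N and distance between ball_center and tray_pocket below 0.014 m); the arm keeps its last pose, push and grip.
It fails at once if the ball leaves its pocket (distance between ball_center and tray_pocket above 0.02 m).
It fails at once if the canister is dropped or flung (contact force between canister and the fingers below 0.1 N and linear speed of canister above 0.5 m/s).
It fails at once if the tray is dropped or flung (contact force between tray and the fingers below 0.1 N and linear speed of tray above 0.5 m/s).
It fails at once if a bystander is moved more than 25 mm (distance of any of jar, block, brush, hammer, driver, dish from where it was at the start of the episode above 0.025 m).
It also fails if it takes over 72 s, if anything falls off the work surface, if the arm or the gripper's body presses on something with over 40 N, if the wrist force passes 120 N, or if a joint passes its speed limit or range.

### The arm

A 6-joint arm with a two-finger parallel gripper is mounted at the origin on the work surface. World frame = base frame: x ahead of the robot, y to its left, z up, the work surface at z = 0. Lengths are in m, angles in rad, forces in N, time in s.
With the tool pointing down it reaches from about 0.25 to 0.725 m from the base axis. Payload 4 kg.
Tool frame: the origin (TCP) lies midway between the tips of the shut fingers; the grasp point (between the pads) lies 19 mm behind it; z points along the fingers, y is the direction in which the jaws open and shut (so a half turn about z gives the same grasp; the last joint's range is limited). The gripper opens to 85 mm and grips with 20 to 120 N. Pads are 22 mm wide; open, the fingers measure 114 mm over their backs; the gripper's body (76 mm by 85 mm) begins 54 mm behind the grasp point. The pads swing forward as they close: fully open they stand 13 mm farther back than shut.
Start: joints at [-1.104, 0.241, 0.005, 1.335, 0, 1.571], TCP at [0.225, -0.447, 0.201] pointing down, gripper open.
Joint ranges: [-2.72, 2.72], [-1.05, 1.87], [-1.09, 1.28], [-1.99, 2.15], [-1.42, 1.44], [-3.14, 3.14]. Speed limits (rad/s): [2.79, 2.79, 3.14, 3.14, 3.14, 3.14].

### API

Orientations are given as a unit quaternion [x, y, z, w].
In Python, from workcell import monitor, cams, order gives the robot as it stands.
- The arm moves only by the tool send_rows, never from a script. Its argument "moves" is a list of rows, each a list of 4 numbers: the shift along the tool's x, y, z as a fraction of full scale, then the turn about the tool's z as a fraction of full scale. A call has 1 to 20 rows; each row shifts and turns the commanded pose from where the row before left it, along the tool's axes as they then stand; what a row does not reach is not made up. Full scale, the value 1, is 100 cm for a shift and 0.1 rad for a turn. A row lasts 1/10 s, in which the tool goes at most 50 mm and 8.59 degrees, less where a joint would pass 70% of its speed; a pose out of reach is approached as far as the arm can. A call with a number of a shift or a turn outside -1 to 1 is refused whole. A call with a gripper value outside its range is refused whole. "claw" is the gripper's target within -1 to 1 (fully open at 1, half-way at 0, shut at -1), set as the call begins (left out, the last holds). The fingers move at their own pace and stop on an object; the grip force is fixed at half the most. Time passes only in rows, so rows that do not move let the fingers close. It gives the time, the measured TCP pose, the force and the opening at its end, in the units of the state.
- monitor.get_obs(): the state, without advancing time (a new reading comes with each control period).
- cams.camera(name): name is "scene" or "side" or "wrist"; returns (picture, depth): 480x640x3 uint8, blue, green, red; 480x640 float32, m along the optical axis (not along the pixel's ray), 0 where there is no reading.
- cams.camera_info(name): a dict with "intrinsics" (3x3 intrinsics, pixels), "T" (4x4, takes a point from camera to world coordinates); the wrist camera has in their place "mount" (4x4, takes a point from camera to tool coordinates, whose origin is the TCP and whose axes are the flange's). Camera axes: x right, y up, looking along -z (the intrinsics and any distortion apply to the point x, -y, -z); pixel columns grow to the right and rows downward; lengths in m; the calibration is good to about 2 mm. A picture is of the moment at which its call begins: read the wrist's pose just before it. camera_info takes no time and is no camera call.
- order.job_done(): hands the job in, once; it reports no verdict.
The state is a dict: "clock": time; "joint_pos": joint angles; "joint_vel": joint speeds; "tau": joint torques, N m; "eef_pos": TCP position; "tool_rot": TCP orientation; "ft_force": force on the tool from outside, world axes, zero at the start; "ft_torque": the same for the moment, N m; "grip_width": finger opening in m.
Only numpy, scipy, OpenCV 4.12 (cv2) and the standard library are available. Lean on these libraries where they do the work, as an engineer would, in place of code of your own. Each camera call takes 0.05 s, during which the arm holds its last target.

## Working session

There is one attempt and no reset: what is moved stays moved. The work goes in short steps, Python scripts to look and compute and a tool call to move; the robot and the scene stay as the last step left them, time stands still between calls to the robot, and variables do not carry over. Pictures are saved under pics/ and viewed, and the job is handed in when it is done.

Besides the shell and the picture viewer there is one more tool, called as a command line: name --pt "numbers of a row" for each row, then --argument value for the rest. send_rows: Moves the arm, as the interface text tells. Its arguments: {"type":"object","properties":{"moves":{"type":"array","items":{"type":"array","items":{"type":"number","minimum":-1,"maximum":1}}},"claw":{"type":"number"}},"required":["moves"]}

```bash
ls; mkdir -p pics
cat > h.py <<'E'
import numpy as np, cv2
from workcell import monitor, cams, order
E
python3 - <<'E'
from h import *
np.set_printoptions(precision=4,suppress=True)
o=monitor.get_obs()
for k,v in o.items(): print(k,v)
for n in ["scene","side","wrist"]:
    print(n,cams.camera_info(n))
for n in ["scene","side","wrist"]:
    o=monitor.get_obs()
    im,d=cams.camera(n); cv2.imwrite(f"pics/{n}0.png",im); np.savez(f"{n}0.npz",im=im,d=d,p=o["eef_pos"],q=o["tool_rot"])
E
```

```text
pics
clock 0.0
joint_pos [-1.104   0.2414  0.0037  1.3352 -0.      1.5708]
joint_vel [-0.002   0.0005 -0.0019 -0.0012  0.0008  0.0013]
tau [  0.0008 -37.2319  25.2409   0.0168   0.0002   0.    ]
eef_pos [ 0.2247 -0.4459  0.2002]
tool_rot [ 0.9729  0.2313 -0.0002 -0.001 ]
ft_force [-0.061   0.1698 -0.3349]
ft_torque [-0.002   0.0537 -0.0532]
grip_width 0.08582615248590711
scene {'intrinsics': array([[506.0935,   0.    , 316.2468],
       [  0.    , 506.0935, 253.0515],
       [  0.    ,   0.    ,   1.    ]]), 'T': array([[-0.5471, -0.489 ,  0.6794,  1.1525],
       [ 0.837 , -0.3242,  0.4408,  0.3807],
       [ 0.0047,  0.8098,  0.5867,  0.6269],
       [ 0.    ,  0.    ,  0.    ,  1.    ]])}
side {'intrinsics': array([[611.9038,   0.    , 316.7161],
       [  0.    , 611.9038, 242.5826],
       [  0.    ,   0.    ,   1.    ]]), 'T': array([[-0.7426,  0.4343, -0.5099, -0.032 ],
       [-0.6696, -0.4648,  0.5793,  0.682 ],
       [ 0.0146,  0.7716,  0.636 ,  0.8505],
       [ 0.    ,  0.    ,  0.    ,  1.    ]])}
wrist {'intrinsics': array([[426.2721,   0.    , 325.1509],
       [  0.    , 426.2721, 244.2855],
       [  0.    ,   0.    ,   1.    ]]), 'mount': array([[ 0.0001,  0.9576,  0.288 ,  0.0731],
       [ 1.    ,  0.0001, -0.0008,  0.0002],
       [-0.0008,  0.288 , -0.9576, -0.1736],
       [ 0.    ,  0.    ,  0.    ,  1.    ]])}
```

View pics/scene0.png

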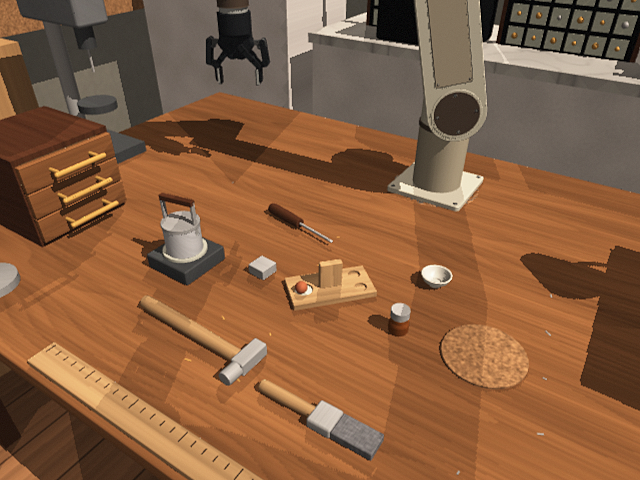

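View pics/side0.png

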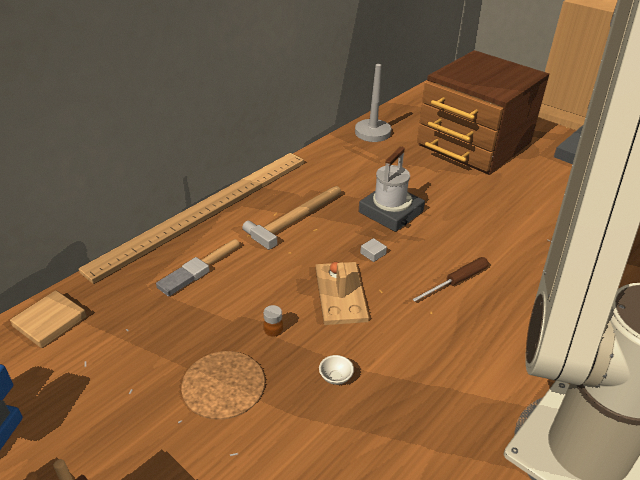

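View pics/wrist0.png

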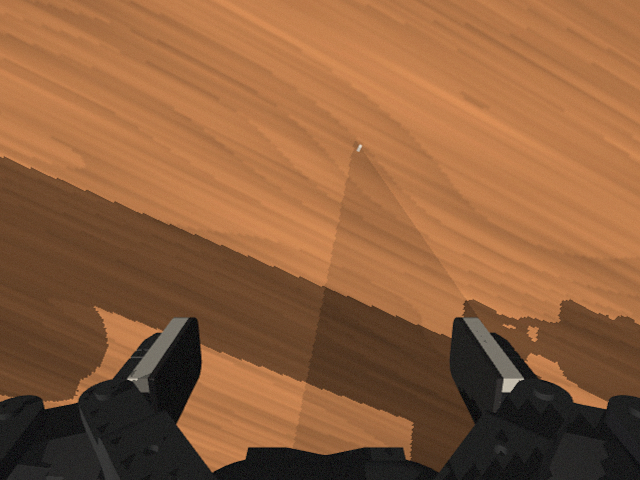

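The scene view shows the canister on the stand at about (182,240), the tray at (330,285) with the ball at (302,287), and the mat at (485,355). The side view shows the canister at (393,190), the tray at (340,290) and the mat at (223,384). Next I'll turn these pixels into positions.

```bash
cat >> h.py <<'E'
from scipy.spatial.transform import Rotation as R
np.set_printoptions(precision=4,suppress=True)
def world(n,d,p=None,q=None):
    I=cams.camera_info(n);K=I["intrinsics"]
    if n=="wrist":
        T=np.eye(4);T[:3,:3]=R.from_quat(q).as_matrix();T[:3,3]=p;T=T@I["mount"]
    else:T=I["T"]
    v,u=np.mgrid[0:480,0:640]
    P=np.stack([(u-K[0,2])/K[0,0]*d,-(v-K[1,2])/K[1,1]*d,-d],-1)
    return P@T[:3,:3].T+T[:3,3]
def ray(n,u,v,z,p=None,q=None):
    W=world(n,np.ones((480,640)),p,q) if 0 else None
    I=cams.camera_info(n);K=I["intrinsics"]
    if n=="wrist":
        T=np.eye(4);T[:3,:3]=R.from_quat(q).as_matrix();T[:3,3]=p;T=T@I["mount"]
    else:T=I["T"]
    dr=T[:3,:3]@np.array([(u-K[0,2])/K[0,0],-(v-K[1,2])/K[1,1],-1]);c=T[:3,3]
    return c+dr*(z-c[2])/dr[2]
E
python3 - <<'E'
from h import *
for n in ["scene","side"]:
    f=np.load(n+"0.npz");im=f["im"];d=f["d"];W=world(n,d)
    hsv=cv2.cvtColor(im,cv2.COLOR_BGR2HSV)
    print(n)
    rois={"scene":dict(can=(140,185,85,100),tray=(280,255,100,58),mat=(435,318,100,75),dish=(415,260,42,30),jar=(385,300,30,38),block=(245,252,35,30),driver=(265,200,70,47)),
     "side":dict(can=(355,140,75,92),tray=(310,255,62,75),mat=(175,345,95,75),dish=(315,352,42,35),jar=(260,303,28,34),block=(355,236,36,28),driver=(410,255,82,50))}[n]
    for k,(x,y,w,h) in rois.items():
        P=W[y:y+h,x:x+w].reshape(-1,3);ok=d[y:y+h,x:x+w].ravel()>0
        P=P[ok]
        print(k,"zq",np.percentile(P[:,2],[1,10,50,99]),end=' ')
        lo=.006 if k not in("mat",) else .002
        Q=P[(P[:,2]>lo)&(P[:,2]<.2)]
        if len(Q): print(len(Q),"min",Q.min(0),"max",Q.max(0))
        if k=="can":
            for a,b in((.030,.045),(.104,.112),(.12,.14),(.144,.165)):
                S=P[(P[:,2]>a)&(P[:,2]<b)]
                if len(S): print("  ",a,b,len(S),S.mean(0),S.min(0),S.max(0))
            S=P[(P[:,2]>.144)&(P[:,2]<.165)]
            c,s,v=np.linalg.svd(S[:,:2]-S[:,:2].mean(0),full_matrices=False);print("   bar dir",v[0],s)
        if k=="tray":
            S=P[(P[:,2]>.058)&(P[:,2]<.075)];print("  fin",len(S),S.mean(0),S.min(0),S.max(0))
            S=P[(P[:,2]>.008)&(P[:,2]<.0145)];r=cv2.minAreaRect(S[:,:2].astype(np.float32));print("  board",r,cv2.boxPoints(r))
E
```

```text
scene
can zq [-0.0055 -0.004  -0.0012  0.155 ] 3687 min [ 0.5453 -0.3478  0.006 ] max [ 0.6575 -0.2352  0.1576]
   0.03 0.045 904 [ 0.6168 -0.2747  0.0339] [ 0.5471 -0.3472  0.03  ] [ 0.6569 -0.2368  0.045 ]
   0.104 0.112 327 [ 0.6076 -0.2882  0.1053] [ 0.5724 -0.3245  0.104 ] [ 0.6409 -0.2513  0.1119]
   0.12 0.14 94 [ 0.6042 -0.2872  0.1297] [ 0.5911 -0.3246  0.1201] [ 0.6151 -0.2509  0.1396]
   0.144 0.165 283 [ 0.6056 -0.2858  0.1521] [ 0.5899 -0.3259  0.1442] [ 0.6154 -0.2507  0.1576]
   bar dir [-0.1891  0.982 ] [0.3724 0.0592]
tray zq [-0.0047 -0.0033  0.0007  0.0631] 2539 min [ 0.4229 -0.0883  0.006 ] max [0.5979 0.0791 0.0662]
  fin 145 [ 0.5126 -0.0039  0.0624] [ 0.492  -0.0226  0.058 ] [0.5298 0.0132 0.0662]
  board ((0.5103534460067749, -0.0043579936027526855), (0.08729518204927444, 0.1605825275182724), 47.969764709472656) [[ 0.4215  0.017 ]
 [ 0.5408 -0.0905]
 [ 0.5992 -0.0257]
 [ 0.4799  0.0818]]
mat zq [-0.0041 -0.0027  0.0008  0.0045] 2283 min [0.434  0.2295 0.002 ] max [0.5857 0.3675 0.0061]
dish zq [-0.0048 -0.0034 -0.0011  0.0239] 477 min [0.3527 0.1287 0.0061] ma
[... 1073 characters left out ...]
rd ((0.5036535263061523, -0.02485319972038269), (0.12102171033620834, 0.1847461462020874), 47.94244384765625) [[ 0.3945 -0.0079]
 [ 0.5317 -0.1317]
 [ 0.6128 -0.0418]
 [ 0.4756  0.082 ]]
mat zq [-0.0025 -0.0006  0.0031  0.0075] 4515 min [0.407  0.1863 0.002 ] max [0.6365 0.3929 0.0094]
dish zq [-0.0031 -0.0007  0.0052  0.0275] 716 min [0.3513 0.1279 0.006 ] max [0.4113 0.1875 0.0292]
jar zq [-0.0029 -0.0009  0.0114  0.0526] 505 min [0.5184 0.1314 0.0061] max [0.5892 0.1717 0.0553]
block zq [-0.0033 -0.0014  0.0018  0.0254] 360 min [ 0.5155 -0.168   0.006 ] max [ 0.5757 -0.0844  0.0268]
driver zq [-0.0033 -0.0016  0.0009  0.0265] 649 min [ 0.3305 -0.2712  0.0062] max [ 0.3877 -0.0769  0.0305]
```

Run:
```python
from h import *
for n,(x,y,w,h),bx,br in [("scene",(425,310,115,90),(280,265,40,35),(155,188,45,22)),("side",(165,340,110,85),(320,255,30,30),(380,145,30,22))]:
    f=np.load(n+"0.npz");im=f["im"];d=f["d"]
    W0=world(n,d)
    # bench-plane rectified patch of mat at z=.004
    lab=cv2.cvtColor(im,cv2.COLOR_BGR2LAB).astype(float)
    c=im[y:y+h,x:x+w].astype(float);r=c[...,0]/(c.sum(-1)+1)  # blue share: cork greyer
    sm=cv2.GaussianBlur(r,(5,5),0);m=(sm*255/sm.max()).astype(np.uint8)
    t,b=cv2.threshold(m,0,255,cv2.THRESH_OTSU)
    b=cv2.morphologyEx(b,cv2.MORPH_OPEN,np.ones((5,5)))
    k=max(cv2.findContours(b,0,1)[0],key=cv2.contourArea)
    hull=cv2.convexHull(k)[:,0,:]
    G=np.array([ray(n,u+x,v+y,.004)[:2] for u,v in k[:,0,:]]).astype(np.float32)
    print(n,"mat",cv2.contourArea(k),cv2.minEnclosingCircle(G),cv2.fitEllipse(G))
    x2,y2,w2,h2=bx;c=cv2.cvtColor(im[y2:y2+h2,x2:x2+w2],cv2.COLOR_BGR2HSV)
    b=((c[...,0]<9)&(c[...,1]>130)).astype(np.uint8);M=cv2.moments(b,True)
    if M["m00"]:
        u,v=M["m10"]/M["m00"]+x2,M["m01"]/M["m00"]+y2;print("ball",M["m00"],u,v,ray(n,u,v,.0195))
    o=cv2.resize(im[max(y-80,0):y+h,:],None,fx=1,fy=1)
    x3,y3,w3,h3=br
    Wb=W0[y3:y3+h3,x3:x3+w3];g=im[y3:y3+h3,x3:x3+w3];
    bb=(Wb[...,2]>.142)&(Wb[...,2]<.17)
    vv,uu=np.nonzero(bb);print("bar px",uu.mean()+x3,vv.mean()+y3,len(uu),ray(n,uu.mean()+x3,vv.mean()+y3,.155))
```

```text
scene mat 4241.5 ((0.5162582993507385, 0.2978018522262573), 0.07182784378528595) ((0.5164868235588074, 0.2979808747768402), (0.138574481010437, 0.1407870501279831), 81.79095458984375)
ball 50.0 299.26 287.94 [ 0.5597 -0.0413  0.0195]
bar px 176.55670103092783 200.12371134020617 291 [ 0.6092 -0.281   0.155 ]
side mat 4381.0 ((0.5119800567626953, 0.29782724380493164), 0.07138031721115112) ((0.5118963718414307, 0.297932505607605), (0.13945066928863525, 0.14070230722427368), 52.7413444519043)
bar px 394.04117647058825 156.4 170 [ 0.5997 -0.2833  0.155 ]
```

send_rows --pt "0.02 0.0026 0 0" --pt "0.03 0.0026 0 0" --pt "0.04 0.0026 0 0" --pt "0.04 0.0026 0 0" --pt "0.04 0.0026 0 0" --pt "0.04 0.0026 0 0" --pt "0.04 0.0026 0 0" --pt "0.04 0.0026 0 0" --pt "0.04 0.0026 0 0" --pt "0.04 0.0026 0 0" --pt "0.029 0.003 0 0" --pt "0.01 0 0 0" --claw 1

```text
clock: 1.35
eef_pos: [0.6055, -0.2864, 0.1995]
tool_rot: [0.973, 0.233, -0.0, -0.001]
ft_force: [0.1, -0.4, 0.1]
grip_width: 0.0854
```

send_rows --pt "0 0 0 -1" --pt "0 0 0 -1" --pt "0 0 0 -1" --pt "0 0 0 -1" --pt "0 0 0 -1" --pt "0 0 0 -1" --pt "0 0 0 -1" --pt "0 0 0 -1" --pt "0 0 0 -1" --pt "0 0 0 -1" --pt "0 0 0 -1" --pt "0 0 0 -1" --pt "0 0 0 -0.75" --pt "0 0 0 0" --pt "0 0 0 0"

```text
clock: 2.85
eef_pos: [0.6026, -0.2887, 0.201]
tool_rot: [0.645, 0.764, -0.0, -0.0]
ft_force: [-0.2, -1.1, -0.3]
grip_width: 0.0853
```

```bash
cat >> h.py <<'E'
def tool(o):
    return o["eef_pos"],R.from_quat(o["tool_rot"]).as_matrix()
def snap(tag,n="wrist"):
    o=monitor.get_obs();im,d=cams.camera(n);cv2.imwrite(f"pics/{n}{tag}.png",im)
    p,q=np.array(o["eef_pos"]),np.array(o["tool_rot"]);print("t",o["clock"],"p",p,"phi",np.arctan2(*R.from_quat(q).as_matrix()[[1,0],0]),"tilt",R.from_quat(q).as_matrix()[:,2],"w",o["grip_width"],"F",o["ft_force"])
    return im,d,world(n,d,p,q),p,q
E
python3 - <<'E'
from h import *
im,d,W,p,q=snap("1")
m=(W[...,2]>.143)&(W[...,2]<.17)
hs=cv2.cvtColor(im,cv2.COLOR_BGR2HSV)
n,l,s,c=cv2.connectedComponentsWithStats(m.astype(np.uint8))
for i in range(1,n):
    if s[i,4]>200:
        P=W[l==i];r=cv2.minAreaRect(P[:,:2].astype(np.float32));print(s[i],P.mean(0),r)
E
```

```text
t 2.85 p [ 0.6026 -0.2887  0.201 ] phi 1.7394372624892172 tilt [-0.0007  0.0001 -1.    ] w 0.08529692029044125 F [-0.2128 -1.1365 -0.3456]
[ 312  192   24  133 2947] [ 0.6019 -0.2889  0.1584] ((0.6023960709571838, -0.2916954755783081), (0.011995917186141014, 0.07279416173696518), 10.271116256713867)
```

View pics/wrist1.png

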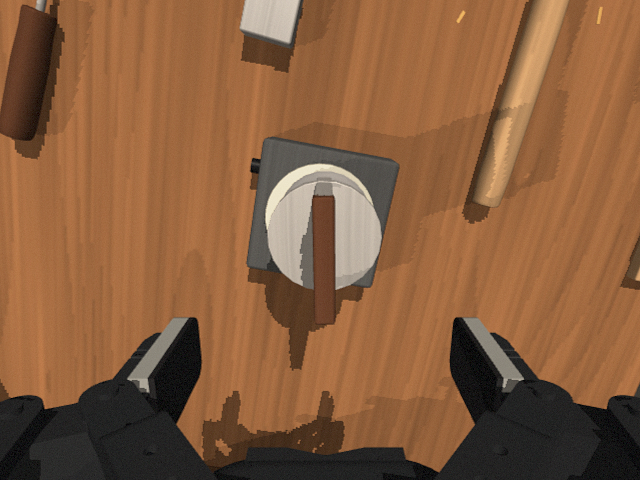

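The wrist view shows the canister's bar centred at about (323,258), running along the tool's x. It measures 12 x 73 mm with its top at 0.158 m, as specified. I'll descend and grip it.

send_rows --pt "-0.003 0 0.008 -0.1" --pt "0 0 0.012 0" --pt "0 0 0.014 0" --pt "0 0 0.014 0" --pt "0 0 0.01 0" --pt "0 0 0.006 0" --pt "0 0 0.004 0" --pt "0 0 0 0" --pt "0 0 0 0"

```text
clock: 3.8
eef_pos: [0.6041, -0.2914, 0.1336]
tool_rot: [0.64, 0.768, 0.0, 0.0]
ft_force: [-0.2, -0.4, -0.1]
grip_width: 0.0858
```

send_rows --pt "0 0 0 0" --pt "0 0 0 0" --pt "0 0 0 0" --pt "0 0 0 0" --pt "0 0 0 0" --pt "0 0 0 0" --pt "0 0 0 0" --pt "0 0 0 0" --pt "0 0 0 0" --pt "0 0 0 0" --claw -1

```text
clock: 4.8
eef_pos: [0.6038, -0.2913, 0.1331]
tool_rot: [0.64, 0.768, -0.0, -0.0]
ft_force: [-0.4, -0.8, 0.5]
grip_width: -0.0002
```

Run:
```python
from h import *
snap("2")
for n in("scene","side"):
    im,d=cams.camera(n);x,y=(120,150) if n=="scene" else (330,110)
    cv2.imwrite(f"pics/{n}2.png",cv2.resize(im[y:y+130,x:x+130],None,fx=4,fy=4,interpolation=cv2.INTER_NEAREST))
```

```text
t 4.8 p [ 0.6038 -0.2913  0.1331] phi 1.7517816763296825 tilt [-0.  0. -1.] w -0.00018644390432428416 F [-0.3887 -0.7966  0.4829]
```

View pics/scene2.png

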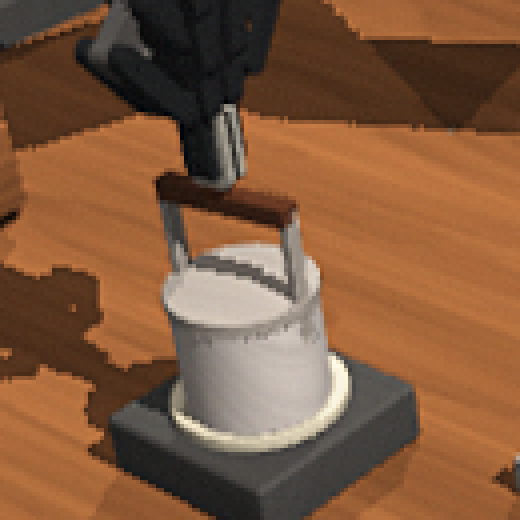

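View pics/wrist2.png

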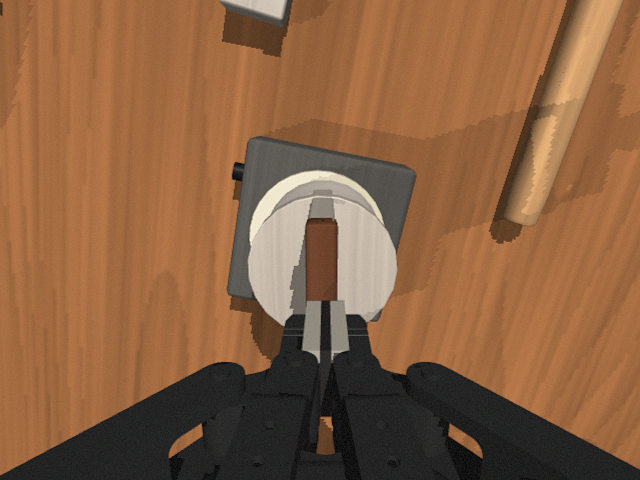

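View pics/side2.png

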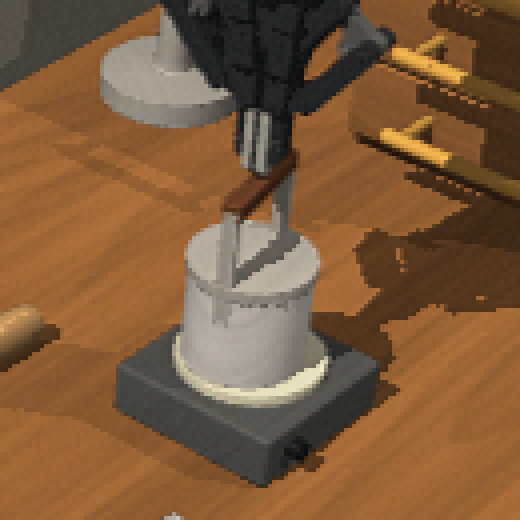

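Run:
```python
from h import *
im,d,W,p,q=snap("3")
m=(W[...,2]>.08)&(W[...,2]<.30)
print("bar px depth",W[230:295:15,322]);print("finger px",W[300:440:12,312],W[300:440:12,340]); 
P=W[200:300,305:340].reshape(-1,3)
for n in("scene","side"):
    im,d=cams.camera(n);w=world(n,d)
    if n=="scene":
        for (u,v) in [(165,196),(178,200),(190,204),(178,185),(175,194),(172,170)]: print(n,u,v,w[v,u],im[v,u])
    else:
        for (u,v) in [(390,160),(394,158),(402,152),(392,150),(396,148),(392,140)]: print(n,u,v,w[v,u],im[v,u])
```

```text
t 4.95 p [ 0.6038 -0.2913  0.1331] phi 1.7518355865119732 tilt [ 0.0001  0.     -1.    ] w 8.435079076891288e-05 F [-0.6001  0.064   0.9837]
bar px depth [[ 0.5965 -0.258   0.1598]
 [ 0.5975 -0.2637  0.1594]
 [ 0.5986 -0.2696  0.1584]
 [ 0.5996 -0.2753  0.1587]
 [ 0.6006 -0.2812  0.1588]]
finger px [[ 0.5976 -0.2855  0.1595]
 [ 0.5975 -0.2817  0.1777]
 [ 0.5977 -0.2816  0.1862]
 [ 0.598  -0.2815  0.1939]
 [ 0.5981 -0.2815  0.2007]
 [ 0.5982 -0.2807  0.208 ]
 [ 0.5984 -0.2809  0.2132]
 [ 0.5987 -0.2816  0.2172]
 [ 0.5988 -0.2815  0.2218]
 [ 0.5993 -0.2847  0.222 ]
 [ 0.601  -0.2959  0.2122]
 [ 0.6015 -0.2987  0.2133]] [[ 0.614  -0.3059  0.1083]
 [ 0.6067 -0.2802  0.1773]
 [ 0.6063 -0.2796  0.187 ]
 [ 0.6061 -0.28    0.1939]
 [ 0.6059 -0.28    0.2008]
 [ 0.6056 -0.2797  0.2075]
 [ 0.6053 -0.2795  0.2133]
 [ 0.6052 -0.2796  0.2182]
 [ 0.6049 -0.2791  0.2236]
 [ 0.6053 -0.2816  0.2246]
 [ 0.6078 -0.2927  0.2146]
 [ 0.609  -0.2982  0.2124]]
scene 165 196 [ 0.6113 -0.3089  0.1559] [16 26 46]
scene 178 200 [ 0.6045 -0.2826  0.1525] [26 38 68]
scene 190 204 [ 0.6035 -0.2527  0.1531] [23 37 66]
scene 178 185 [ 0.6018 -0.2785  0.1839] [72 77 82]
scene 175 194 [ 0.6083 -0.2833  0.1668] [79 85 88]
scene 172 170 [ 0.6115 -0.2758  0.219 ] [30 30 30]
side 390 160 [ 0.5977 -0.2662  0.1545] [ 38  65 109]
side 394 158 [ 0.5949 -0.2765  0.1561] [22 42 69]
side 402 152 [ 0.6018 -0.3163  0.1506] [15 26 47]
side 392 150 [ 0.6015 -0.2756  0.1735] [77 83 86]
side 396 148 [ 0.5962 -0.282   0.1779] [81 87 90]
side 392 140 [ 0.6065 -0.2789  0.1945] [136 148 152]
```

Run:
```python
from h import *
f=np.load("wrist0.npz");W=world("wrist",f["d"],f["p"],f["q"])
print("eef",f["p"])
for v,u in [(320,190),(322,185),(330,180),(345,165),(375,145),(320,462),(340,475),(380,510)]: print(v,u,W[v,u])
m=W[...,2]>.05; print("lowest finger z wrist",np.percentile(W[...,2][m],[0,1,5]))
f=np.load("scene0.npz");W=world("scene",f["d"]);S=W[30:95,195:280].reshape(-1,3);S=S[(S[:,2]>.1)&(S[:,2]<.5)&(abs(S[:,0]-.225)<.12)&(abs(S[:,1]+.446)<.12)]
print(len(S),np.percentile(S[:,2],[0,1,5,50]),S[S[:,2].argsort()[:6]])
o=monitor.get_obs();print(o["joint_pos"],o["eef_pos"])
```

```text
eef [ 0.2247 -0.4459  0.2003]
320 190 [ 0.2148 -0.4026  0.2508]
322 185 [ 0.2138 -0.4015  0.2514]
330 180 [ 0.2141 -0.4017  0.257 ]
345 165 [ 0.2141 -0.4006  0.2668]
375 145 [ 0.2137 -0.4007  0.2807]
320 462 [ 0.2536 -0.4806  0.2497]
340 475 [ 0.254  -0.4797  0.2638]
380 510 [ 0.2541 -0.4831  0.2813]
lowest finger z wrist [0.2439 0.249  0.2578]
1907 [0.2397 0.246  0.2589 0.3216] [[ 0.1966 -0.4043  0.2397]
 [ 0.2528 -0.482   0.2407]
 [ 0.2389 -0.4847  0.2414]
 [ 0.2532 -0.4783  0.2414]
 [ 0.2467 -0.4809  0.2417]
 [ 0.2104 -0.3962  0.2423]]
[-0.4495  0.6186  0.407   1.3592  0.      0.9403] [ 0.6038 -0.2913  0.1331]
```

The grip reading was empty. Both fixed cameras put the fingertips about 31 mm higher than the reported TCP implies: open tips at 0.242 m with the TCP at 0.200 m, where 0.213 m was expected. The fingers closed just above the bar, and nothing was disturbed. I'll open again, go 31 mm lower, and apply that offset from here on.

send_rows --pt "0 0 0 0" --pt "0 0 0 0" --pt "0 0 0 0" --pt "0 0 0 0" --pt "0 0 0 0" --pt "0 0 0 0" --pt "0 0 0 0" --pt "0 0 0 0" --pt "0 0 0 0" --pt "0 0 0 0" --claw 1

```text
clock: 6.1
eef_pos: [0.6038, -0.2913, 0.1331]
tool_rot: [0.64, 0.768, 0.0, 0.0]
ft_force: [-0.1, -0.4, -0.4]
grip_width: 0.0855
```

send_rows --pt "0 0.001 0.004 0" --pt "0 0 0.006 0" --pt "0 0 0.008 0" --pt "0 0 0.007 0" --pt "0 0 0.004 0" --pt "0 0 0.002 0" --pt "0 0 0 0"

```text
clock: 6.8
eef_pos: [0.6046, -0.291, 0.1016]
tool_rot: [0.64, 0.768, -0.0, -0.0]
ft_force: [-0.4, 0.3, -0.3]
grip_width: 0.0856
```

Run:
```python
from h import *
im,d,W,p,q=snap("4")
m=(W[...,2]>.143)&(W[...,2]<.165)
n,l,s,c=cv2.connectedComponentsWithStats(m.astype(np.uint8))
for i in range(1,n):
    if s[i,4]>200:
        P=W[l==i];r=cv2.minAreaRect(P[:,:2].astype(np.float32));print(s[i],P.mean(0),r)
```

```text
t 6.8 p [ 0.6046 -0.291   0.1016] phi 1.7518054540267727 tilt [-0.0007  0.0003 -1.    ] w 0.08557415937302831 F [-0.3976  0.2672 -0.2515]
[ 298  236   41  219 8193] [ 0.6014 -0.2863  0.1583] ((0.602195143699646, -0.2911683917045593), (0.012051845900714397, 0.07251592725515366), 10.261773109436035)
[ 135  318   67   88 2007] [ 0.5599 -0.2959  0.1571] ((0.5609531402587891, -0.2973140478134155), (0.014737744815647602, 0.022650329396128654), 46.93633270263672)
[ 450  318   68   89 2008] [ 0.6481 -0.2797  0.157 ] ((0.6477071642875671, -0.2817043364048004), (0.022899189963936806, 0.014186391606926918), 63.885005950927734)
```

View pics/wrist4.png

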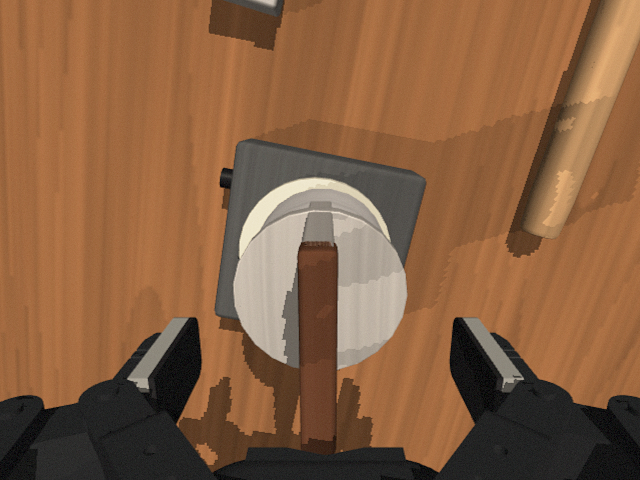

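The bar now lies between the pads, near column 318, at the same height as the pads. I'll centre on it by 2 mm and close.

send_rows --pt "0 -0.0024 0 0" --pt "0 0 0 0" --pt "0 0 0 0" --pt "0 0 0 0" --pt "0 0 0 0" --pt "0 0 0 0" --pt "0 0 0 0" --pt "0 0 0 0" --pt "0 0 0 0" --pt "0 0 0 0" --pt "0 0 0 0" --pt "0 0 0 0" --claw -1

```text
clock: 8.05
eef_pos: [0.6025, -0.2917, 0.1023]
tool_rot: [0.64, 0.768, -0.0, 0.0]
ft_force: [-0.7, -0.4, 3.0]
grip_width: 0.0107
```

Gripped: the opening reads about 11 mm. Now I'll lift.

send_rows --pt "0 0 -0.003 0" --pt "0 0 -0.006 0" --pt "0 0 -0.01 0" --pt "0 0 -0.015 0" --pt "0 0 -0.018 0" --pt "0 0 -0.018 0" --pt "0 0 -0.015 0" --pt "0 0 -0.01 0" --pt "0 0 -0.005 0" --pt "0 0 0 0" --pt "0 0 0 0" --pt "0 0 0 0"

```text
clock: 9.25
eef_pos: [0.6019, -0.2913, 0.2009]
tool_rot: [0.64, 0.768, -0.0, -0.001]
ft_force: [0.5, 0.1, -3.5]
grip_width: 0.0107
```

Run:
```python
from h import *
snap("5")
for n in("scene","side"):
    im,d=cams.camera(n);cv2.imwrite(f"pics/{n}5.png",im);np.savez(n+"5.npz",im=im,d=d)
```

```text
t 9.25 p [ 0.6019 -0.2913  0.2009] phi 1.751824656211481 tilt [-0.002  0.001 -1.   ] w 0.010721690445098271 F [ 0.5463  0.0769 -3.4556]
```

View pics/scene5.png

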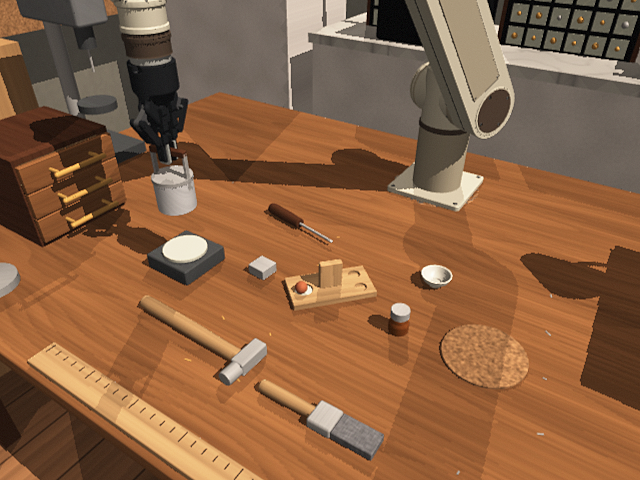

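View pics/side5.png

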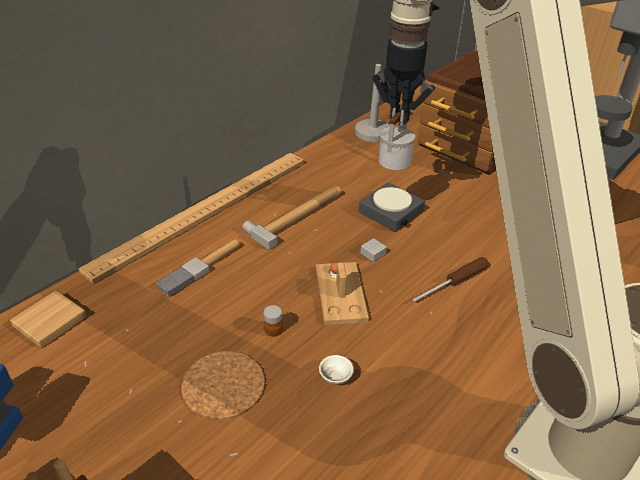

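The canister hangs upright at scene (175,190) with its foot about 14 cm above the bench, and the bare glass is visible at (185,248). Next I'll carry it to the mat and measure the glass.

send_rows --pt "0.005 0 0 0" --pt "0.01 0 0 0" --pt "0.02 0.0013 0 0" --pt "0.03 0.0013 0 0" --pt "0.035 0.0013 0 0" --pt "0.035 0.0013 0 0" --pt "0.035 0.0013 0 0" --pt "0.035 0.0013 0 0" --pt "0.035 0.0013 0 0" --pt "0.035 0.0013 0 0" --pt "0.035 0.0013 0 0" --pt "0.035 0.0013 0 0" --pt "0.035 0.0013 0 0" --pt "0.035 0.0013 0 0" --pt "0.035 0.0013 0 0" --pt "0.035 0.0013 0 0" --pt "0.035 0.0012 0 0" --pt "0.03 0 0 0" --pt "0.025 0 0 0" --pt "0.015 0 0 0"

```text
clock: 11.4
eef_pos: [0.5139, 0.2947, 0.2023]
tool_rot: [0.639, 0.769, 0.0, -0.0]
ft_force: [-0.3, 0.8, -3.6]
grip_width: 0.0109
```

send_rows --pt "0.003 0 0 0" --pt "0.002 0 0 0" --pt "0 0 0 0" --pt "0 0 0 0" --pt "0 0 0 0"

```text
clock: 11.9
eef_pos: [0.5148, 0.2962, 0.2022]
tool_rot: [0.641, 0.768, -0.0, 0.0]
ft_force: [0.3, -0.3, -4.1]
grip_width: 0.0111
```

Run:
```python
from h import *
for n in("scene","side"):
    f=np.load(n+"5.npz");im=f["im"];d=f["d"]
    x,y,w,h=(150,225,75,60) if n=="scene" else (355,178,75,60)
    c=cv2.cvtColor(im[y:y+h,x:x+w],cv2.COLOR_BGR2HSV);b=((c[...,2]>140)&(c[...,1]<100)).astype(np.uint8)*255
    k=max(cv2.findContours(b,0,1)[0],key=cv2.contourArea)
    G=np.array([ray(n,u+x,v+y,.040)[:2] for u,v in k[:,0]]).astype(np.float32);print(n,cv2.contourArea(k),cv2.fitEllipse(G))
im,d,W,p,q=snap("6")
im,d=cams.camera("scene");cv2.imwrite("pics/scene6.png",im);np.savez("scene6.npz",im=im,d=d)
im,d=cams.camera("side");cv2.imwrite("pics/side6.png",im);np.savez("side6.npz",im=im,d=d)
```

```text
scene 927.5 ((0.602779746055603, -0.2891042232513428), (0.08667644113302231, 0.09449215978384018), 149.1399688720703)
side 693.5 ((0.5983628034591675, -0.29160597920417786), (0.08657364547252655, 0.09269610047340393), 27.267120361328125)
t 11.9 p [0.5148 0.2962 0.2022] phi 1.7501683691691137 tilt [ 0.0001 -0.0002 -1.    ] w 0.011134250319885141 F [ 0.2561 -0.3313 -4.1065]
```

View pics/scene6.png

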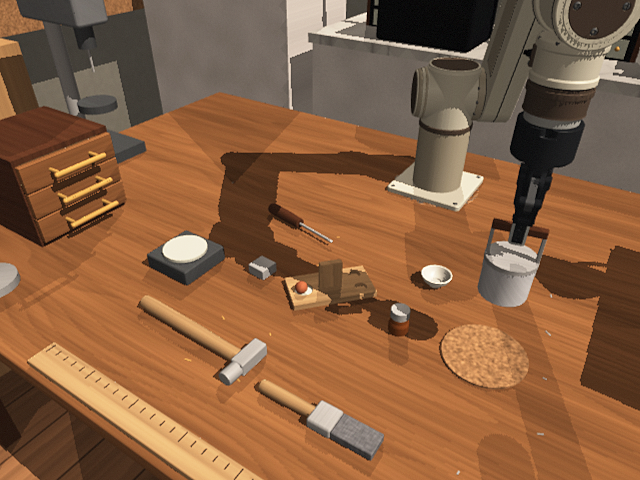

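View pics/wrist6.png

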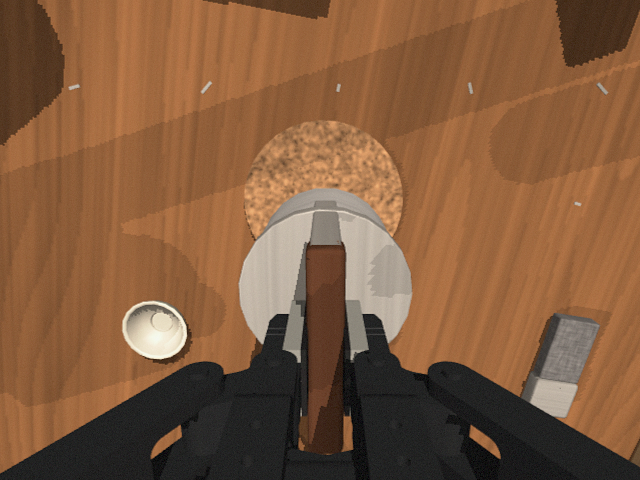

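The canister is over the mat at scene (508,275). The fits put the mat at (0.514, 0.298) and the glass at (0.6006, -0.290). I'll lower it, slowing near contact.

send_rows --pt "0.001 -0.001 0.005 0" --pt "0 0 0.01 0" --pt "0 0 0.018 0" --pt "0 0 0.022 0" --pt "0 0 0.022 0" --pt "0 0 0.02 0" --pt "0 0 0.014 0" --pt "0 0 0.009 0" --pt "0 0 0.005 0" --pt "0 0 0.003 0" --pt "0 0 0.002 0" --pt "0 0 0.0015 0" --pt "0 0 0 0" --pt "0 0 0 0"

```text
clock: 13.45
eef_pos: [0.5135, 0.2982, 0.0711]
tool_rot: [0.64, 0.768, 0.0, 0.0]
ft_force: [-0.0, -0.8, -3.5]
grip_width: 0.011
```

send_rows --pt "0 0 0.0015 0" --pt "0 0 0.0015 0" --pt "0 0 0.001 0" --pt "0 0 0 0" --pt "0 0 0 0"

```text
clock: 13.95
eef_pos: [0.5132, 0.298, 0.0665]
tool_rot: [0.64, 0.768, -0.0, -0.0]
ft_force: [-0.6, -0.1, -2.8]
grip_width: 0.0105
```

send_rows --pt "0 0 0.001 0" --pt "0 0 0 0" --pt "0 0 0 0"

```text
clock: 14.25
eef_pos: [0.5135, 0.2982, 0.0664]
tool_rot: [0.64, 0.768, 0.0, 0.0]
ft_force: [-1.4, -0.5, 2.5]
grip_width: 0.0111
```

Contact: the vertical force rose and the height stopped falling. Releasing.

send_rows --pt "0 0 0 0" --pt "0 0 0 0" --pt "0 0 0 0" --pt "0 0 0 0" --pt "0 0 0 0" --pt "0 0 0 0" --pt "0 0 0 0" --pt "0 0 0 0" --pt "0 0 0 0" --pt "0 0 0 0" --claw 1

```text
clock: 15.25
eef_pos: [0.5133, 0.298, 0.0656]
tool_rot: [0.64, 0.768, 0.0, 0.0]
ft_force: [-0.3, -0.4, -0.4]
grip_width: 0.0854
```

send_rows --pt "0 0 -0.005 0" --pt "0 0 -0.01 0" --pt "0 0 -0.02 0" --pt "0 0 -0.03 0" --pt "0 0 -0.03 0" --pt "0 0 -0.03 0" --pt "0 0 -0.02 0" --pt "0 0 -0.01 0" --pt "0 0 -0.005 0" --pt "0 0 0 0"

```text
clock: 16.25
eef_pos: [0.5133, 0.298, 0.2258]
tool_rot: [0.64, 0.768, 0.0, 0.0]
ft_force: [0.4, 0.2, -0.5]
grip_width: 0.0854
```

Run:
```python
from h import *
im,d,W,p,q=snap("7")
m=(W[...,2]>.105)&(W[...,2]<.13)
n,l,s,c=cv2.connectedComponentsWithStats(m.astype(np.uint8))
for i in range(1,n):
    if s[i,4]>200: P=W[l==i];print(s[i],P.mean(0),cv2.minAreaRect(P[:,:2].astype(np.float32)))
m=((W[...,2]>.066)&(W[...,2]<.08)).astype(np.uint8);k=max(cv2.findContours(m,0,1)[0],key=cv2.contourArea)
P=W[m>0];print("lid",cv2.minEnclosingCircle(P[:,:2].astype(np.float32)),P[:,2].mean())
im,d=cams.camera("scene");cv2.imwrite("pics/scene7.png",im)
```

```text
t 16.25 p [0.5133 0.298  0.2258] phi 1.7517632892961719 tilt [ 0.0003  0.0002 -1.    ] w 0.08538733718460331 F [ 0.4206  0.2159 -0.4995]
[ 317  172   18  108 1908] [0.5131 0.2999 0.1225] ((0.5133710503578186, 0.29817667603492737), (0.011895573697984219, 0.0722733810544014), 10.492716789245605)
lid ((0.5135648846626282, 0.29756325483322144), 0.03759905323386192) 0.0715258158286211
```

View pics/wrist7.png

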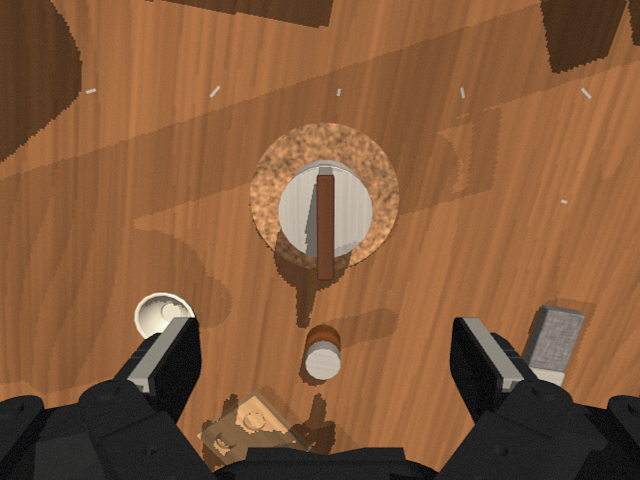

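View pics/scene7.png

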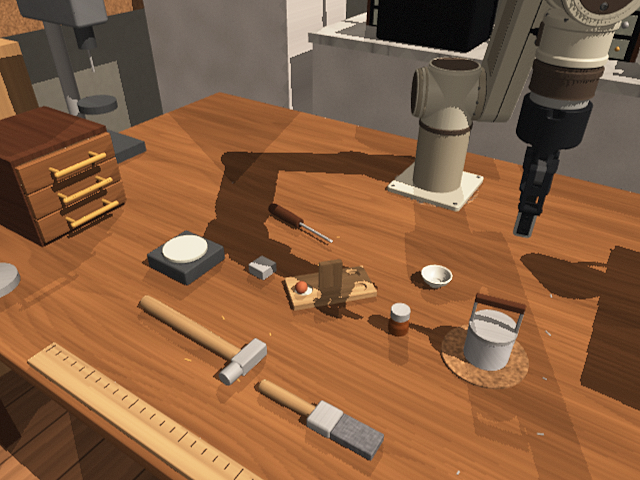

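The canister stands upright with its lid centred at (0.5136, 0.2976), within 1 mm of the mat's middle, with cork visible all round. On to the tray.

send_rows --pt "-0.01 -0.002 0 0" --pt "-0.02 -0.004 0 0" --pt "-0.035 -0.007 0 0" --pt "-0.04 -0.008 0 0" --pt "-0.04 -0.008 0 0" --pt "-0.04 -0.008 0 0" --pt "-0.04 -0.008 0 0" --pt "-0.035 -0.007 0 0" --pt "-0.02 -0.004 0 0" --pt "-0.012 -0.002 0 0" --pt "-0.004 0 0 0"

```text
clock: 17.45
eef_pos: [0.5089, -0.0049, 0.2251]
tool_rot: [0.641, 0.767, -0.0, -0.0]
ft_force: [-0.2, 0.7, 0.6]
grip_width: 0.0854
```

send_rows --pt "0 0 0 -1" --pt "0 0 0 -1" --pt "0 0 0 -1" --pt "0 0 0 -1" --pt "0 0 0 -1" --pt "0 0 0 -1" --pt "0 0 0 -0.6" --pt "0 0 0 0" --pt "0 0 0 0"

```text
clock: 18.35
eef_pos: [0.5094, -0.0028, 0.2254]
tool_rot: [0.357, 0.934, 0.0, -0.0]
ft_force: [-0.3, 0.8, 0.5]
grip_width: 0.0856
```

Run:
```python
from h import *
im,d,W,p,q=snap("8")
m=(W[...,2]>.058)&(W[...,2]<.075)
n,l,s,c=cv2.connectedComponentsWithStats(m.astype(np.uint8))
for i in range(1,n):
    if s[i,4]>200: P=W[l==i];print("fin",s[i],P.mean(0),cv2.minAreaRect(P[:,:2].astype(np.float32)))
m=(W[...,2]>.008)&(W[...,2]<.0145)
n,l,s,c=cv2.connectedComponentsWithStats(m.astype(np.uint8))
i=1+s[1:,4].argmax();P=W[l==i];r=cv2.minAreaRect(P[:,:2].astype(np.float32));print("board",s[i],r)
hs=cv2.cvtColor(im,cv2.COLOR_BGR2HSV)
```

```text
t 18.35 p [ 0.5094 -0.0028  0.2254] phi 2.4117782190247006 tilt [-0.0005  0.0002 -1.    ] w 0.08558164604437586 F [-0.2746  0.833   0.5072]
fin [313 186  17  55 905] [ 0.5079 -0.0065  0.0665] ((0.5086093544960022, -0.0070470888167619705), (0.013093294575810432, 0.043232690542936325), 47.72834014892578)
board [  274   111    97   173 13700] ((0.5092728137969971, -0.007716387510299683), (0.08416129648685455, 0.16065861284732819), 47.928810119628906)
```

View pics/wrist8.png

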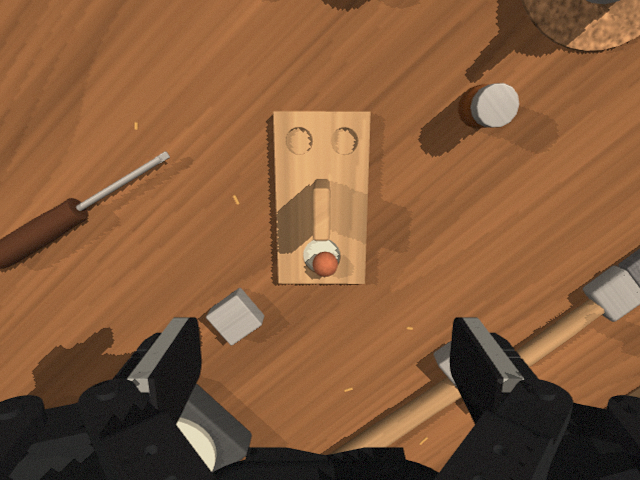

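The tray sits upright in the wrist view, with the fin at (321,210) and the ball at (325,264). The board measures 84 x 161 mm at 2.407 rad. I'll correct 5 mm laterally and descend until the pads straddle the fin, with the reported TCP at about z = 0.

send_rows --pt "-0.0026 -0.0038 0.01 0.05" --pt "0 0 0.02 0" --pt "0 0 0.03 0" --pt "0 0 0.035 0" --pt "0 0 0.03 0" --pt "0 0 0.02 0" --pt "0 0 0.015 0" --pt "0 0 0.01 0" --pt "0 0 0 0" --pt "0 0 0 0"

```text
clock: 19.4
eef_pos: [0.5091, -0.0083, 0.0558]
tool_rot: [0.359, 0.933, 0.0, 0.0]
ft_force: [0.4, 0.2, -0.3]
grip_width: 0.0856
```

Run:
```python
from h import *
im,d,W,p,q=snap("9")
m=(W[...,2]>.058)&(W[...,2]<.075)
n,l,s,c=cv2.connectedComponentsWithStats(m.astype(np.uint8))
for i in range(1,n):
    if s[i,4]>200: P=W[l==i];print("fin",s[i],P.mean(0),cv2.minAreaRect(P[:,:2].astype(np.float32)))
```

```text
t 19.4 p [ 0.5091 -0.0083  0.0558] phi 2.4064596067016315 tilt [ 0.0003 -0.     -1.    ] w 0.08558606919378542 F [ 0.4006  0.2446 -0.266 ]
fin [ 310  241   35  102 3303] [ 0.5069 -0.0057  0.0663] ((0.5082876682281494, -0.007032809779047966), (0.014075621962547302, 0.043753482401371), 47.72920608520508)
```

View pics/wrist9.png

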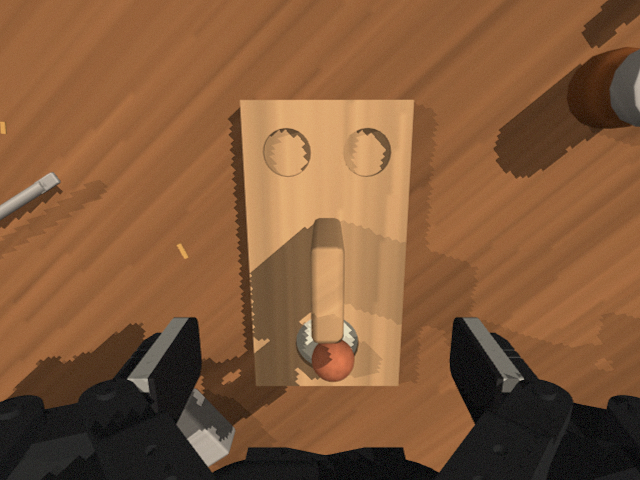

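The fin is centred between the pads, with the offset under 2 mm. I'll go down the last 55 mm.

send_rows --pt "0.0015 0.0005 0.006 0" --pt "0 0 0.01 0" --pt "0 0 0.012 0" --pt "0 0 0.01 0" --pt "0 0 0.007 0" --pt "0 0 0.005 0" --pt "0 0 0.003 0" --pt "0 0 0.002 0" --pt "0 0 0 0"

```text
clock: 20.35
eef_pos: [0.5082, -0.0068, 0.0005]
tool_rot: [0.359, 0.933, 0.0, -0.0]
ft_force: [-0.8, -0.5, -0.3]
grip_width: 0.0854
```

Run:
```python
from h import *
im,d,W,p,q=snap("10")
m=(W[...,2]>.02)&(W[...,2]<.075)
n,l,s,c=cv2.connectedComponentsWithStats(m.astype(np.uint8))
for i in range(1,n):
    if s[i,4]>200: P=W[l==i];print(s[i],P.mean(0),"zmin",P[:,2].min())
```

```text
t 20.35 p [ 0.5082 -0.0068  0.0005] phi 2.4067834632184972 tilt [ 0.  0. -1.] w 0.08540732571962598 F [-0.7728 -0.5346 -0.3123]
[ 302  258   60  197 9017] [ 0.5085 -0.0064  0.0578] zmin 0.020016406751432875
[ 115  318   87  107 3843] [ 0.4749 -0.0379  0.0625] zmin 0.04431048357742495
[ 450  318   85  107 3843] [0.5355 0.0291 0.0624] zmin 0.04426931826133154
```

View pics/wrist10.png

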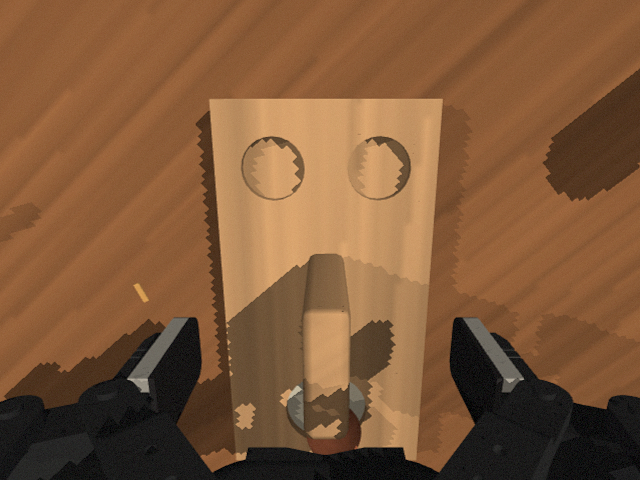

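The open tips are at z = 0.044 m, so they should close to about 0.031 m with the pads at 0.05 m, as intended. Closing.

send_rows --pt "0 0 0 0" --pt "0 0 0 0" --pt "0 0 0 0" --pt "0 0 0 0" --pt "0 0 0 0" --pt "0 0 0 0" --pt "0 0 0 0" --pt "0 0 0 0" --pt "0 0 0 0" --pt "0 0 0 0" --pt "0 0 0 0" --pt "0 0 0 0" --claw -1

```text
clock: 21.6
eef_pos: [0.5084, -0.0066, 0.0008]
tool_rot: [0.359, 0.933, 0.0, 0.0]
ft_force: [-0.0, 1.1, 2.5]
grip_width: 0.0129
```

send_rows --pt "0 0 -0.001 0" --pt "0 0 -0.002 0" --pt "0 0 -0.004 0" --pt "0 0 -0.006 0" --pt "0 0 -0.008 0" --pt "0 0 -0.01 0" --pt "0 0 -0.012 0" --pt "0 0 -0.012 0" --pt "0 0 -0.012 0" --pt "0 0 -0.012 0" --pt "0 0 -0.011 0" --pt "0 0 -0.01 0" --pt "0 0 -0.008 0" --pt "0 0 -0.006 0" --pt "0 0 -0.004 0" --pt "0 0 -0.002 0" --pt "0 0 0 0" --pt "0 0 0 0" --pt "0 0 0 0"

```text
clock: 23.5
eef_pos: [0.5078, -0.0068, 0.1202]
tool_rot: [0.359, 0.933, -0.0, -0.0]
ft_force: [-0.4, 0.4, -2.3]
grip_width: 0.0128
```

Run:
```python
from h import *
im,d,W,p,q=snap("11")
Rm=R.from_quat(q).as_matrix()
for n in("scene","side"):
    im,d=cams.camera(n);cv2.imwrite(f"pics/{n}11.png",im);w=world(n,d)
    # board top points: fit plane
    m=(w[...,2]>.118)&(w[...,2]<.145)&(np.hypot(w[...,0]-p[0],w[...,1]-p[1])<.1)&(np.hypot(w[...,0]-p[0],w[...,1]-p[1])>.03)
    P=w[m];A=np.c_[P[:,:2]-p[:2],np.ones(len(P))];print(n,len(P),np.linalg.lstsq(A,P[:,2],rcond=None)[0])
```

```text
t 23.5 p [ 0.5078 -0.0068  0.1202] phi 2.4067626034965395 tilt [-0.0009  0.0001 -1.    ] w 0.012755974255178814 F [-0.3539  0.4004 -2.2812]
scene 2184 [-0.0153 -0.0329  0.1281]
side 1838 [ 0.0059 -0.0192  0.1306]
```

View pics/scene11.png

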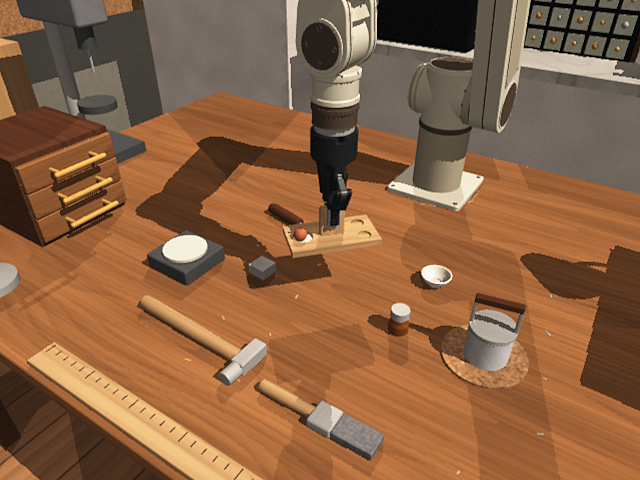

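View pics/wrist11.png

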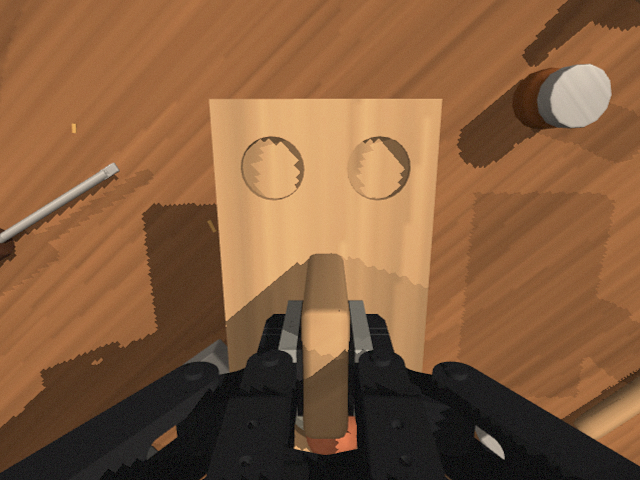

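The tray is lifted level, with the ball still in its pocket at scene (300,234). Now a slow straight carry to the stand, peaking at 0.15 m/s.

send_rows --pt "-0.0008 -0.0006 0 0" --pt "-0.0024 -0.0017 0 0" --pt "-0.0041 -0.0029 0 0" --pt "-0.0057 -0.0041 0 0" --pt "-0.0073 -0.0052 0 0" --pt "-0.0089 -0.0064 0 0" --pt "-0.0106 -0.0076 0 0" --pt "-0.0122 -0.0087 0 0" --pt "-0.0122 -0.0087 0 0" --pt "-0.0122 -0.0087 0 0" --pt "-0.0122 -0.0087 0 0" --pt "-0.0122 -0.0087 0 0" --pt "-0.0122 -0.0087 0 0" --pt "-0.0122 -0.0087 0 0" --pt "-0.0122 -0.0087 0 0" --pt "-0.0122 -0.0087 0 0" --pt "-0.0122 -0.0087 0 0" --pt "-0.0106 -0.0076 0 0" --pt "-0.0089 -0.0064 0 0" --pt "-0.0073 -0.0052 0 0"

```text
clock: 25.65
eef_pos: [0.5579, -0.2341, 0.1205]
tool_rot: [0.359, 0.933, 0.0, -0.0]
ft_force: [0.7, 0.4, -2.2]
grip_width: 0.0132
```

send_rows --pt "-0.0057 -0.0041 0 0" --pt "-0.0049 -0.0035 0 0" --pt "-0.0033 -0.0023 0 0" --pt "-0.0024 -0.0017 0 0" --pt "-0.0016 -0.0012 0 0" --pt "0 0 0 0" --pt "0 0 0 0" --pt "0 0 0 0" --pt "0 0 0 0"

```text
clock: 26.55
eef_pos: [0.5624, -0.2545, 0.1206]
tool_rot: [0.359, 0.933, -0.0, -0.0]
ft_force: [-0.3, 0.1, -1.9]
grip_width: 0.0135
```

Run:
```python
from h import *
im,d,W,p,q=snap("12")
phi=np.arctan2(*R.from_quat(q).as_matrix()[[1,0],0]);print("pocket pred",p[:2]-.052*np.array([np.cos(phi),np.sin(phi)]))
for n,(x,y,w,h) in (("scene",(120,170,130,110)),("side",(330,120,120,110))):
    im,d=cams.camera(n);cv2.imwrite(f"pics/{n}12.png",im)
    c=cv2.cvtColor(im[y:y+h,x:x+w],cv2.COLOR_BGR2HSV)
    b=((c[...,0]<9)&(c[...,1]>130)&(c[...,2]>90)).astype(np.uint8)
    k,l,s,cc=cv2.connectedComponentsWithStats(b)
    for i in range(1,k):
        if s[i,4]>15: u,v=cc[i]+[x,y];print(n,"red",s[i,4],u,v,ray(n,u,v,.1395))
    ww=world(n,d);r=np.hypot(ww[...,0]-p[0],ww[...,1]-p[1])
    P=ww[(ww[...,2]>.118)&(ww[...,2]<.145)&(r<.1)&(r>.03)]
    A=np.c_[P[:,:2]-p[:2],np.ones(len(P))];print(n,len(P),np.linalg.lstsq(A,P[:,2],rcond=None)[0])
```

```text
t 26.55 p [ 0.5624 -0.2545  0.1206] phi 2.4070420943249453 tilt [-0. -0. -1.] w 0.01350685760823295 F [-0.2611  0.1018 -1.9348]
pocket pred [ 0.601  -0.2893]
scene red 41 174.0 207.8780487804878 [ 0.6146 -0.2855  0.1395]
scene 1787 [-0.0178 -0.0428  0.1284]
side 1298 [ 0.0066 -0.0218  0.1309]
```

View pics/scene12.png

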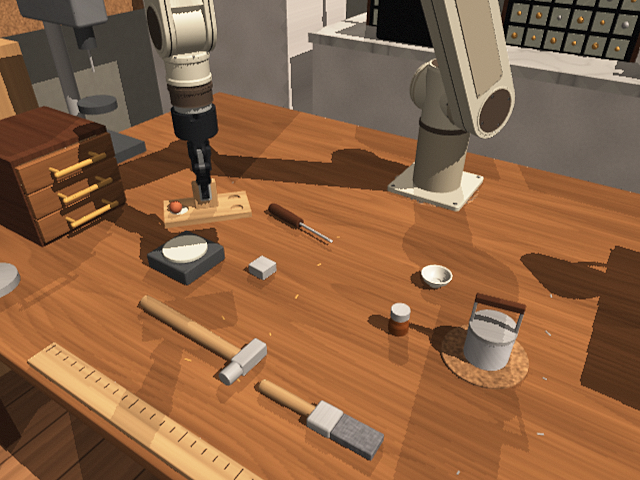

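View pics/side12.png

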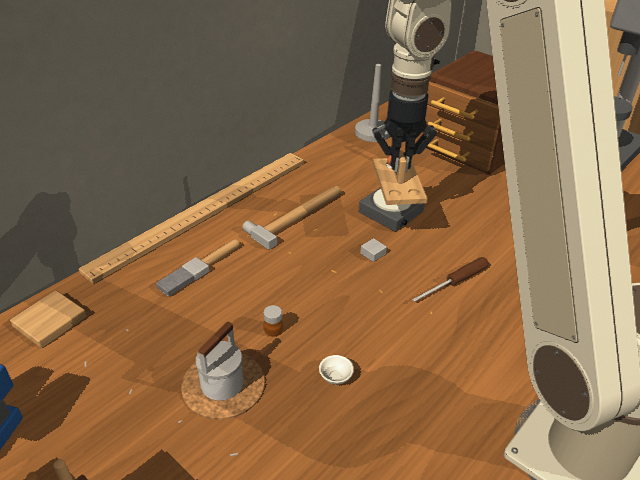

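Run:
```python
from h import *
o=monitor.get_obs();print(o["clock"],o["eef_pos"],o["joint_vel"],o["grip_width"])
print(order.job_done())
```

```text
26.7 [ 0.5624 -0.2545  0.1206] [ 0.      0.0013 -0.0006  0.0008  0.0007 -0.0019] 0.013253568135988448
the job is handed in; nothing more can be done
None
```

The job is handed in at 26.7 s, with the canister on the mat and the tray held over the glass with the ball in its pocket. No verdict was reported.

**What I did:** I moved the canister by its bar from the stand to the cork mat and let it go. I then lifted the tray by its fin, carried it at up to 0.15 m/s, and held it over the stand.

**Last checks:**
- **Canister:** after release the lid and bar measured at about (0.5135, 0.298), within 1 mm of the mat's measured middle. It still stood upright on the mat in the final pictures.
- **Tray:** the pocket is at about (0.601, -0.289) by tool pose, against the glass at (0.6006, -0.290). The underside is about 0.12 m up, 80 mm above the glass. The arm was still and the grip opening read 13 mm.
- **Ball and bystanders:** the ball still shows in its pocket, and the bystanders look unmoved in the pictures.

**What failed or disagreed:**
- **First grasp:** my first close on the canister was empty. The cameras showed the fingertips about 31 mm higher than the reported TCP implies, so I used that offset for both grasps. Nothing was disturbed.
- **Glass position:** the two fixed cameras differed by up to about 5 mm on the glass's middle, so I used the mean.
- **Tray level:** plane fits gave slopes of about 0.02 and 0.045 rad. They included the ball and pocket, so they are rough, but both are under the 0.12 rad limit.
- **Ball position:** the scene camera's red patch put the ball about 14 mm from the pocket's middle, right at the limit. It read similarly high (about 12 mm) before the tray was touched, so I took it as bias from only the lit side being detected. The side camera's red mask found nothing to compare it with.

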